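# Snap the lid of a field unit shut, corner by corner

## Robot

A 6-joint arm with a two-finger parallel gripper is mounted at the origin on the work surface. World frame = base frame: x ahead of the robot, y to its left, z up, the work surface at z = 0. Lengths are in m, angles in rad, forces in N, time in s.
With the tool pointing down it reaches from about 0.35 to 0.975 m from the base axis. Payload 4.9 kg.
Tool frame: the origin (TCP) lies at the very end of the fingers, on their centre line; the grasp point (between the pads) lies behind it (manip.pinch_z is the y of the grasp point in the tool frame, in m); y points along the fingers, x is the direction in which the jaws open and shut, and the axes are right-handed (so a half turn about y gives the same grasp; the last joint's range is limited). The gripper opens to 85 mm and grips with 20 to 120 N. Pads are 22 mm wide; open, the fingers measure 114 mm over their backs; the gripper's body (76 mm by 85 mm) begins 54 mm behind the grasp point. The pads swing forward as they close: fully open they stand 13 mm farther back than shut.
Start: joints at [-1.23, 0.053, 1.613, -0, 1.476, -0.119], TCP at [0.277, -0.56, 0.231] pointing down, gripper open.
Joint ranges: [-3.01, 3.01], [-1.01, 2.22], [0.06, 2.58], [-1.02, 4.17], [0.09, 2.62], [-3.14, 3.14]. Speed limits (rad/s): [2.57, 2.57, 3.14, 3.14, 3.14, 3.14].

## Interface

Orientations are given as a unit quaternion [w, x, y, z].
In Python, from plant import manip gives the robot as it stands.
- The arm moves only by the tool drive_tool, never from a script. Its argument "motion" is a list of rows, each a list of 3 entries, a list of its own where there are three numbers: the shift along the tool's x, y, z in units of 25 mm (1.0 is 25 mm), then the turn, a rotation vector about the tool's x, y, z in units of 5 degrees (1.0 is 5 degrees), then the closure, from -1 (fully open) to 1 (shut). A call has 1 to 12 rows; each row shifts and turns the commanded pose from where the row before left it, along the tool's axes as they then stand; what a row does not reach is not made up. A row lasts 1/10 s, in which the tool goes at most 50 mm and 8.59 degrees, less where a joint would pass 70% of its speed; a pose out of reach is approached as far as the arm can. A call is refused whole if a number of a shift passes 1 or a number of a turn 1, either way. A call with a gripper value outside its range is refused whole. The fingers move at their own pace and stop on an object; the grip force is fixed at half the most. Time passes only in rows, so rows that do not move let the fingers close. It gives the time, the measured TCP pose, the force and the opening at its end, in the units of the state.
- manip.state(): the state, without advancing time (a new reading comes with each control period).
- manip.grab_frame(name): name is "scene" or "top" or "wrist"; returns a dict with "img" (384x512x3 uint8, blue, green, red), "range_z" (384x512 float32, m along the optical axis (not along the pixel's ray), 0 where there is no reading), "camera_matrix" (3x3 intrinsics, pixels), "world_from_camera" (4x4, takes a point from camera to world coordinates); the wrist camera has in their place "T_tool_cam" (4x4, takes a point from camera to tool coordinates, whose origin is the TCP and whose axes are the tool frame's). Camera axes: x right, y down, z forward; pixel columns grow to the right and rows downward; lengths in m; the calibration is good to about 2 mm. A picture is of the moment at which its call begins: read the wrist's pose just before it.
- manip.job_done(): hands the job in, once; it reports no verdict.
The state is a dict: "time": time; "joint_pos": joint angles; "joint_vel": joint speeds; "joint_efforts": joint torques, N m; "tool_pos": TCP position; "tool_rot": TCP orientation; "contact_force": force on the tool from outside, world axes, zero at the start; "ft_torque": the same for the moment, N m; "gripper_width": opening from 0.0 (shut) to 1.0 (fully open).
Only numpy, scipy, OpenCV 4.12 (cv2) and the standard library are available. Lean on these libraries where they do the work, as an engineer would, in place of code of your own. Each camera call takes 0.05 s, during which the arm holds its last target. There are 200 camera calls.

## Task

Two yellow field units stand on the bench; on one of them the grey click-shut lid has only been laid in place and its four corners still stand up off the rim. Press each corner of that lid down with the fingertips until it clicks shut, so that the lid sits flush all round. Only press: do not pick up the lid or the unit or shove the unit out of its place, and keep your hands off the other unit, whose lid is already closed.

Things in the scene. Friction and masses are not known exactly. Their poses are not given: they have to be found in the camera images.
- unit: The open unit: yellow housing 200 mm long (own x), 140 wide (own y), 2.2 kg, loose on a 3 mm bench mat. Origin: centre of its underside, z up. The rim on which the shut lid's skirt rests is 52 mm up; inside it a black gasket collar, seen under raised corners, hides four spring catches, one near each corner. Three round steel sockets stick out 16 mm at its -x end.
- lid_top (a point): Centre of the top of the open unit's grey lid (200 x 140 mm, 22 mm skirt, 26 mm high, 0.35 kg), which rests loose on the collar until its corners snap in. 78 mm above the unit's origin when shut, at most 1 mm more at the start. A steel carrying bail, 92 mm long along the unit's x, stands 19 mm above the middle of the lid.
- closed_unit: The other unit, same make and size (200 x 140 mm, 78 mm to the lid's top, 97 mm to the top of its bail, 2.4 kg), its lid already shut flush. Origin: centre of its underside, x along its length, sockets at its -x end. Not to be touched.
- pad_a (a point): Top centre of the ribbed thumb pad (28 x 20 mm) on the lid corner at the unit's -x, +y: -83 mm along its x, +57 along its y. Stands 87 to 88 mm above the unit's origin; 79.5 when shut. Flexes apart from the other corners: 6 to 12 N straight down takes it past its catch, then it bottoms hard and stays; it may read up to 2 mm high until its neighbours are in.
- pad_b (a point): Top centre of the ribbed thumb pad (28 x 20 mm) on the lid corner at the unit's +x, +y: +83 mm along its x, +57 along its y. Stands 87 to 88 mm above the unit's origin; 79.5 when shut. Flexes apart from the other corners: 6 to 12 N straight down takes it past its catch, then it bottoms hard and stays; it may read up to 2 mm high until its neighbours are in.
- pad_c (a point): Top centre of the ribbed thumb pad (28 x 20 mm) on the lid corner at the unit's +x, -y: +83 mm along its x, -57 along its y. Stands 87 to 88 mm above the unit's origin; 79.5 when shut. Flexes apart from the other corners: 6 to 12 N straight down takes it past its catch, then it bottoms hard and stays; it may read up to 2 mm high until its neighbours are in.
- pad_d (a point): Top centre of the ribbed thumb pad (28 x 20 mm) on the lid corner at the unit's -x, -y: -83 mm along its x, -57 along its y. Stands 87 to 88 mm above the unit's origin; 79.5 when shut. Flexes apart from the other corners: 6 to 12 N straight down takes it past its catch, then it bottoms hard and stays; it may read up to 2 mm high until its neighbours are in.

How it is judged:
By the outcome, as a careful person would: the job done as asked, in the order asked, and still so for the second after the job is handed in, with the robot touching nothing.
It also fails if it takes over 48 s, if anything falls off the work surface, if the arm or the gripper's body presses on something with over 40 N, if the wrist force passes 120 N, or if a joint passes its speed limit or range.

## Working session

There is one attempt and no reset: what is moved stays moved. The work goes in short steps, Python scripts to look and compute and a tool call to move; the robot and the scene stay as the last step left them, time stands still between calls to the robot, and variables do not carry over. Pictures are saved under pics/ and viewed, about 8 in all and at most 12, crops included, and the job is handed in when it is done.

Besides the shell and the picture viewer there is one more tool, called after "Emit:" as name(argument=value, ...) on one line, values as JSON. drive_tool: Moves the arm, as the interface text tells. Its arguments: {"type":"object","properties":{"motion":{"type":"array","items":{"type":"array"}}},"required":["motion"]}

```bash
mkdir -p pics
python3 - <<'E'
from plant import manip
import cv2,numpy as np
s=manip.state();print(s)
for n in("scene","top"):
    f=manip.grab_frame(n);cv2.imwrite(f"pics/{n}0.png",f["img"]);np.savez(f"{n}0.npz",**f)
    print(n,f["camera_matrix"],f["world_from_camera"])
a=cv2.imread("pics/top0.png")
E
```

```text
{'time': 0.0, 'joint_pos': array([-1.23002665e+00,  5.33528980e-02,  1.61428531e+00,  6.26243487e-05,
        1.47601296e+00, -1.19008019e-01]), 'joint_vel': array([-0.00094292,  0.00053575,  0.00039467, -0.00282334,  0.00125964,
       -0.00074208]), 'joint_efforts': array([-1.16378660e-04, -3.93680549e+01, -3.70175958e+01, -1.52714742e-04,
        7.12100606e-03, -3.64584992e-06]), 'tool_pos': array([ 0.27714571, -0.55949946,  0.23007067]), 'tool_rot': array([ 0.60125081, -0.60030734,  0.37346747, -0.37235817]), 'contact_force': array([ 0.00146995, -0.12731229,  0.22491216]), 'ft_torque': array([0.00712252, 0.02116678, 0.00983903]), 'gripper_width': 1.0012826911150994}
scene [[405.23364348   0.         253.11364849]
 [  0.         405.23364348 190.33364541]
 [  0.           0.           1.        ]] [[-7.69824081e-01  5.06804632e-01 -3.87969007e-01  8.77187052e-01]
 [ 6.38255792e-01  6.11899218e-01 -4.67128346e-01  3.91910272e-01]
 [ 6.55122743e-04 -6.07230115e-01 -7.94525744e-01  7.66920254e-01]
 [ 0.00000000e+00  0.00000000e+00  0.00000000e+00  1.00000000e+00]]
top [[487.73589918   0.         248.50342627]
 [  0.         487.73589918 187.87905804]
 [  0.           0.           1.        ]] [[-0.01838102 -0.98656876  0.16230904  0.32637411]
 [-0.99978653  0.01966835  0.00632794 -0.02491088]
 [-0.0094353  -0.16215808 -0.98671968  1.25421209]
 [ 0.          0.          0.          1.        ]]
```

View pics/top0.png

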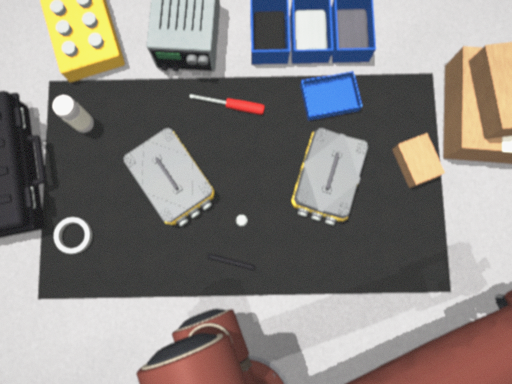

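View pics/scene0.png

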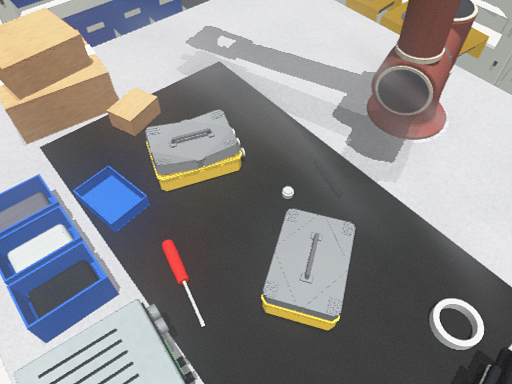

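The unit at right in the top view (~(330,175), scene ~(195,150)) looks to be the open one: its corners are bent up, with sockets toward the robot. The other unit, at (170,177), looks flat. I'll check this with range data and find the poses.

```bash
cat > h.py <<'E'
import numpy as np,cv2
def cloud(f):
    K=f["camera_matrix"];T=f["world_from_camera"];z=f["range_z"]
    v,u=np.indices(z.shape);r=np.stack([(u-K[0,2])/K[0,0]*z,(v-K[1,2])/K[1,1]*z,z],-1)
    return r@T[:3,:3].T+T[:3,3]
def box(P,m):
    p=P[m][:,:2].astype(np.float32);return cv2.minAreaRect(p*1000)
def pads(x,y,yaw):
    c,s=np.cos(yaw),np.sin(yaw)
    return {k:np.array([x+c*a-s*b,y+s*a+c*b]) for k,(a,b) in dict(a=(-.083,.057),b=(.083,.057),c=(.083,-.057),d=(-.083,-.057)).items()}
E
python3 - <<'E'
from h import *
for n,rois in(("top",[(110,235,115,230),(280,378,120,228)]),("scene",[(255,362,200,335),(138,250,100,195)])):
    f=dict(np.load(n+"0.npz"));P=cloud(f)
    for a,b,c,d in rois:
        m=np.zeros(P.shape[:2],bool);m[c:d,a:b]=1
        m&=(f["range_z"]>0)&(P[...,2]>.068)&(P[...,2]<.11)
        r=box(P,m);bp=cv2.boxPoints(r)/1000
        print(n,m.sum(),r);c0=np.array(r[0])/1000
        for q in bp:
            t=c0+(q-c0)*.82
            k=m&(np.hypot(P[...,0]-t[0],P[...,1]-t[1])<.009);print(q,"z",np.median(P[k][:,2]))
        k=m&(np.hypot(P[...,0]-c0[0],P[...,1]-c0[1])<.06);print("mid",np.median(P[k][:,2]))
        # bail
        kb=m&(P[...,2]>.092)&(np.hypot(P[...,0]-c0[0],P[...,1]-c0[1])<.055)
        if kb.sum()>5: print("bail",kb.sum(),P[kb].mean(0))
E
python3 - <<'E'
import cv2
a=cv2.imread("pics/top0.png")[115:235,270:390];b=cv2.imread("pics/scene0.png")[95:195,135:255]
r=lambda i:cv2.resize(i,(400,400),interpolation=2)
cv2.imwrite("pics/crop.png",cv2.hconcat([r(a),r(b)]))
E
```

```text
top 4548 ((559.3712158203125, 182.2477569580078), (201.81243896484375, 140.26885986328125), 33.667205810546875)
[0.43650952 0.18467946] z 0.08166524350563498
[0.5142701  0.06793766] z 0.08092623712619429
[0.6822329  0.17981605] z 0.08202351780480421
[0.6044723  0.29655787] z 0.08239044302518828
mid 0.08023462859793862
bail 125 [0.5580685  0.18103867 0.09781373]
top 4465 ((556.1183471679688, -220.5711212158203), (139.7925567626953, 200.44619750976562), 71.35759735107422)
[ 0.43881068 -0.2547627 ] z 0.09128470970047964
[ 0.6287399  -0.31883746] z 0.09016876220648273
[ 0.67342603 -0.18637955] z 0.08966262149179105
[ 0.48349681 -0.12230478] z 0.09082316753016806
mid 0.08014735280833829
bail 120 [ 0.55397924 -0.21988591  0.09802362]
scene 7241 ((559.145751953125, 181.7825927734375), (202.58250427246094, 140.26907348632812), 33.727081298828125)
[0.4359613  0.18387221] z 0.08286868169474604
[0.513844   0.06721156] z 0.08323833037898076
[0.6823302  0.17969298] z 0.08292008525702987
[0.6044475  0.29635364] z 0.08276501053524771
mid 0.08128570506394439
bail 194 [0.56286852 0.18428763 0.09894619]
scene 3914 ((556.9591674804688, -220.3699951171875), (142.6476287841797, 199.36903381347656), 71.69892120361328)
[ 0.4399203  -0.25678423] z 0.09094943412644191
[ 0.6292052  -0.31938818] z 0.09185433787446107
[ 0.67399806 -0.18395574] z 0.09011065871315999
[ 0.48471314 -0.12135181] z 0.09084321155126829
mid 0.08126628080420017
bail 139 [ 0.55835334 -0.21938981  0.09817588]
```

View pics/crop.png

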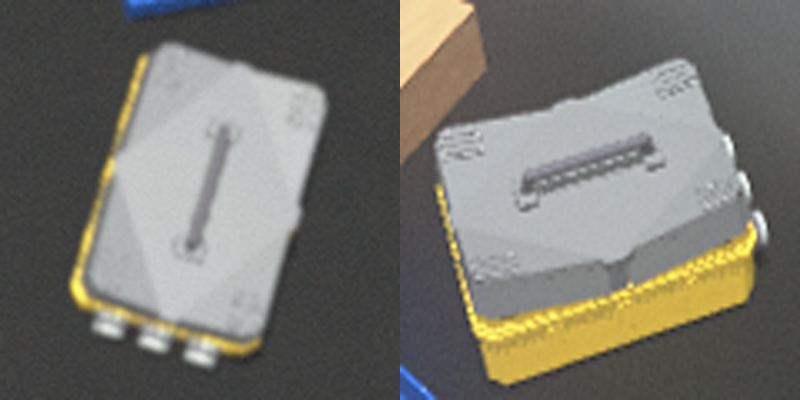

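```bash
cat >> h.py <<'E'
from scipy.spatial.transform import Rotation as R
def deltas(s):
    q=s["tool_rot"];M=R.from_quat([q[1],q[2],q[3],q[0]]).as_matrix()
    print(np.round(M,4),s["tool_pos"],s["time"])
    for k,p in pads(.5565,-.2205,np.radians(-18.5)).items():
        print(k,p,"tool units:",np.round(M.T@(np.r_[p,.12]-s["tool_pos"])/.025,2))
E
python3 -c "
from h import *
from plant import manip
deltas(manip.state())"
```

```text
[[ 4.437e-01 -6.000e-04  8.962e-01]
 [-8.962e-01  1.700e-03  4.437e-01]
 [-1.800e-03 -1.000e+00  2.000e-04]] [ 0.27715427 -0.55956753  0.23016834] 0.1
a [ 0.4958755  -0.14010927] tool units: [-11.15   4.43  15.28]
b [ 0.65329723 -0.19278184] tool units: [-6.46  4.42 19.99]
c [ 0.6171245  -0.30089073] tool units: [-3.23  4.42 16.78]
d [ 0.45970277 -0.24821816] tool units: [-7.91  4.42 12.07]
```

Emit:
drive_tool(motion=[[[0, 0, 0], [0, -1, 0], 1], [[0, 0, 0], [0, -1, 0], 1], [[0, 0, 0], [0, -1, 0], 1], [[0, 0, 0], [0, -1, 0], 1], [[0, 0, 0], [0, -1, 0], 1], [[0, 0, 0], [0, -1, 0], 1], [[0, 0, 0], [0, -1, 0], 1], [[0, 0, 0], [0, -1, 0], 1], [[0, 0, 0], [0, -1, 0], 1]])

```text
time: 1.0
tool_pos: [0.2772, -0.5597, 0.2305]
tool_rot: [0.698, -0.698, 0.114, -0.113]
contact_force: [-0.1, -0.0, 0.3]
gripper_width: 0.002
```

```bash
python3 -c "
from h import *
from plant import manip
s=manip.state();print(s['joint_pos'],s['gripper_width'])
deltas(s)"
```

```text
[-1.23001699e+00  5.31060027e-02  1.61375529e+00  1.55349762e-05
  1.47596730e+00 -9.07998582e-01] 0.0021339232690127455
[[ 9.486e-01 -4.000e-04  3.165e-01]
 [-3.165e-01  1.200e-03  9.486e-01]
 [-7.000e-04 -1.000e+00  1.000e-03]] [ 0.27722046 -0.55973152  0.23054037] 1.0
a [ 0.4958755  -0.14010927] tool units: [ 2.99  4.44 18.69]
b [ 0.65329723 -0.19278184] tool units: [ 9.63  4.43 18.68]
c [ 0.6171245  -0.30089073] tool units: [ 9.62  4.43 14.12]
d [ 0.45970277 -0.24821816] tool units: [ 2.98  4.43 14.13]
```

Emit:
drive_tool(motion=[[[0.25, 0, 1], [0, 0, 0], 1], [[0.25, 0, 1], [0, 0, 0], 1], [[0.25, 0, 1], [0, 0, 0], 1], [[0.25, 0, 1], [0, 0, 0], 1], [[0.25, 0, 1], [0, 0, 0], 1], [[0.25, 0, 1], [0, 0, 0], 1], [[0.25, 0, 1], [0, 0, 0], 1], [[0.25, 0, 1], [0, 0, 0], 1], [[0.25, 0, 1], [0, 0, 0], 1], [[0.25, 0, 1], [0, 0, 0], 1], [[0.25, 0, 1], [0, 0, 0], 1], [[0.23, 0, 1], [0, 0, 0], 1]])

```text
time: 2.2
tool_pos: [0.4441, -0.2985, 0.2307]
tool_rot: [0.698, -0.698, 0.115, -0.114]
contact_force: [1.4, -1.6, 0.5]
gripper_width: 0.001
```

Emit:
drive_tool(motion=[[[0, 0.4, 1], [0, 0, 0], 1], [[0, 1, 0.7], [0, 0, 0], 1], [[0, 1, 0.43], [0, 0, 0], 1], [[0, 1, 0], [0, 0, 0], 1], [[0, 0.6, 0], [0, 0, 0], 1], [[0, 0.4, 0], [0, 0, 0], 1], [[0, 0, 0], [0, 0, 0], 1], [[0, 0, 0], [0, 0, 0], 1]])

```text
time: 3.0
tool_pos: [0.4613, -0.2498, 0.1222]
tool_rot: [-0.698, 0.698, -0.114, 0.115]
contact_force: [0.8, -0.1, 1.2]
gripper_width: -0.002
```

```bash
python3 -c "
from h import *
from plant import manip
s=manip.state();print(s['contact_force'])
deltas(s)
f=manip.grab_frame('wrist');g=manip.grab_frame('scene')
cv2.imwrite('pics/d.png',cv2.hconcat([cv2.resize(f['img'],(400,300)),cv2.resize(g['img'][80:230,120:320],(400,300))]))"
```

```text
[ 0.84057209 -0.12422541  1.15735297]
[[ 9.473e-01  1.000e-03  3.203e-01]
 [-3.203e-01 -8.000e-04  9.473e-01]
 [ 1.200e-03 -1.000e+00 -4.000e-04]] [ 0.46133077 -0.2498399   0.12217384] 3.0
a [ 0.4958755  -0.14010927] tool units: [-0.1   0.08  4.6 ]
b [ 0.65329723 -0.19278184] tool units: [6.54 0.09 4.62]
c [ 0.6171245  -0.30089073] tool units: [6.56 0.09 0.06]
d [ 0.45970277 -0.24821816] tool units: [-0.08  0.09  0.04]
```

View pics/d.png

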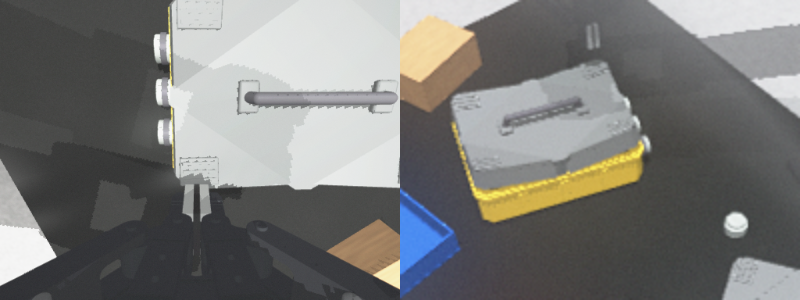

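The wrist view shows the shut fingertips (~(197,200)) lined up with the pad d ribs (~(198,170)), and the unit parallel to the tool axes. The scene view shows the tips above the far corner at (593,35). Next I'll press d.

Emit:
drive_tool(motion=[[[-0.08, 0.4, 0.04], [0, 0, 0], 1], [[0, 0.4, 0], [0, 0, 0], 1], [[0, 0.2, 0], [0, 0, 0], 1], [[0, 0.1, 0], [0, 0, 0], 1], [[0, 0.1, 0], [0, 0, 0], 1], [[0, 0.1, 0], [0, 0, 0], 1], [[0, 0, 0], [0, 0, 0], 1]])

```text
time: 3.8
tool_pos: [0.4598, -0.2484, 0.0896]
tool_rot: [-0.697, 0.698, -0.114, 0.115]
contact_force: [-0.2, -1.1, 2.0]
gripper_width: 0.0
```

Emit:
drive_tool(motion=[[[0, 0.05, 0], [0, 0, 0], 1], [[0, 0.05, 0], [0, 0, 0], 1], [[0, 0, 0], [0, 0, 0], 1]])

```text
time: 4.1
tool_pos: [0.4595, -0.2474, 0.086]
tool_rot: [0.698, -0.698, 0.115, -0.115]
contact_force: [-1.0, 0.1, 1.4]
gripper_width: 0.002
```

Emit:
drive_tool(motion=[[[0, 0.05, 0], [0, 0, 0], 1], [[0, 0.05, 0], [0, 0, 0], 1], [[0, 0, 0], [0, 0, 0], 1]])

```text
time: 4.4
tool_pos: [0.4589, -0.247, 0.0829]
tool_rot: [0.698, -0.697, 0.115, -0.114]
contact_force: [-0.8, -1.1, 0.1]
gripper_width: 0.002
```

Emit:
drive_tool(motion=[[[0, 0.05, 0], [0, 0, 0], 1], [[0, 0, 0], [0, 0, 0], 1]])

```text
time: 4.6
tool_pos: [0.4593, -0.2474, 0.0826]
tool_rot: [0.698, -0.698, 0.115, -0.115]
contact_force: [-1.4, 0.7, 2.2]
gripper_width: 0.001
```

```bash
python3 -c "
from h import *
from plant import manip
s=manip.state();print(s['contact_force'],s['tool_pos'])
f=manip.grab_frame('wrist');g=manip.grab_frame('scene');t=manip.grab_frame('top')
cv2.imwrite('pics/d2.png',cv2.hconcat([f['img'][150:384,150:350],cv2.resize(g['img'][80:200,130:250],(234,234)),cv2.resize(t['img'][110:230,280:400],(234,234))]))"
```

```text
[-1.4491678   0.71680505  2.21636576] [ 0.45933667 -0.24743297  0.08255534]
```

View pics/d2.png

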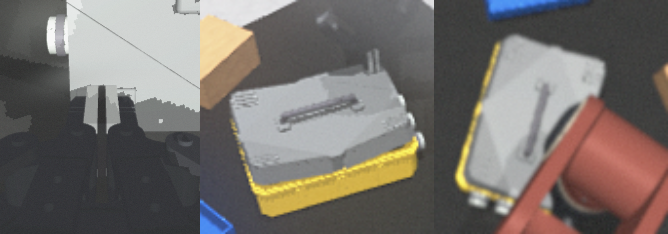

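The wrist view shows the tips standing on the pad d corner, at crop (100,90). The snap may already have happened within the last steps, so I'll press on until the force shows it has bottomed.

Emit:
drive_tool(motion=[[[0, 0.05, 0], [0, 0, 0], 1], [[0, 0, 0], [0, 0, 0], 1]])

```text
time: 4.95
tool_pos: [0.4594, -0.2475, 0.0825]
tool_rot: [0.698, -0.698, 0.115, -0.114]
contact_force: [-4.5, 3.3, 8.1]
gripper_width: -0.002
```

Emit:
drive_tool(motion=[[[0, 0.05, 0], [0, 0, 0], 1], [[0, 0, 0], [0, 0, 0], 1]])

```text
time: 5.15
tool_pos: [0.4594, -0.2475, 0.0824]
tool_rot: [0.698, -0.697, 0.115, -0.114]
contact_force: [-7.2, 6.1, 14.4]
gripper_width: 0.004
```

D bottomed hard at 0.0824 m, which is the shut height. I'll lift and go to c.

Emit:
drive_tool(motion=[[[0, -0.6, 0], [0, 0, 0], 1], [[0, -0.8, 0], [0, 0, 0], 1], [[0.84, 0, 0], [0, 0, 0], 1], [[1, 0, 0], [0, 0, 0], 1], [[1, 0, 0], [0, 0, 0], 1], [[1, 0, 0], [0, 0, 0], 1], [[1, 0, 0], [0, 0, 0], 1], [[1, 0, 0], [0, 0, 0], 1], [[0.8, 0, 0], [0, 0, 0], 1], [[0, 0, 0], [0, 0, 0], 1], [[0, 0, 0], [0, 0, 0], 1]])

```text
time: 6.25
tool_pos: [0.6164, -0.3007, 0.1149]
tool_rot: [0.698, -0.698, 0.115, -0.114]
contact_force: [-1.0, -0.3, -0.7]
gripper_width: 0.0
```

```bash
python3 -c "
from h import *
from plant import manip
s=manip.state();print(s['contact_force'])
deltas(s)
g=manip.grab_frame('scene');P=cloud(g)
for k,p in pads(.5565,-.2205,np.radians(-18.5)).items():
    m=(np.hypot(P[...,0]-p[0],P[...,1]-p[1])<.009)&(P[...,2]>.07);print(k,m.sum(),np.median(P[m][:,2]))"
```

```text
[-0.9856683  -0.28661822 -0.65187286]
[[ 9.475e-01 -5.000e-04  3.197e-01]
 [-3.197e-01  1.000e-04  9.475e-01]
 [-5.000e-04 -1.000e+00 -0.000e+00]] [ 0.61640471 -0.30067014  0.11486825] 6.25
a [ 0.4958755  -0.14010927] tool units: [-6.62 -0.2   4.54]
b [ 0.65329723 -0.19278184] tool units: [ 0.02 -0.21  4.56]
c [ 0.6171245  -0.30089073] tool units: [ 0.03 -0.21  0.  ]
d [ 0.45970277 -0.24821816] tool units: [-6.61 -0.2  -0.02]
a 56 0.09059302208532105
b 52 0.09127863762700777
c 56 0.0935707891779824
d 27 0.08249554609927934
```

D reads 0.0825, so it is shut. Now c.

Emit:
drive_tool(motion=[[[0, 0.4, 0], [0, 0, 0], 1], [[0, 0.4, 0], [0, 0, 0], 1], [[0, 0.1, 0], [0, 0, 0], 1], [[0, 0.1, 0], [0, 0, 0], 1], [[0, 0.1, 0], [0, 0, 0], 1], [[0, 0.1, 0], [0, 0, 0], 1], [[0, 0.05, 0], [0, 0, 0], 1], [[0, 0.05, 0], [0, 0, 0], 1], [[0, 0, 0], [0, 0, 0], 1]])

```text
time: 7.2
tool_pos: [0.6165, -0.3005, 0.0826]
tool_rot: [0.698, -0.698, 0.115, -0.114]
contact_force: [-1.3, -0.4, 2.8]
gripper_width: 0.002
```

Emit:
drive_tool(motion=[[[0, 0.05, 0], [0, 0, 0], 1], [[0, 0.05, 0], [0, 0, 0], 1], [[0, 0, 0], [0, 0, 0], 1]])

```text
time: 7.5
tool_pos: [0.6165, -0.3006, 0.0825]
tool_rot: [0.698, -0.698, 0.115, -0.114]
contact_force: [-6.0, 2.3, 11.4]
gripper_width: -0.002
```

Emit:
drive_tool(motion=[[[0, -0.6, 0], [0, 0, 0], 1], [[0, -0.8, 0], [0, 0, 0], 1], [[0, 0, 0.8], [0, 0, 0], 1], [[0, 0, 1], [0, 0, 0], 1], [[0, 0, 1], [0, 0, 0], 1], [[0, 0, 1], [0, 0, 0], 1], [[0, 0, 0.76], [0, 0, 0], 1], [[0, 0, 0], [0, 0, 0], 1], [[0, 0, 0], [0, 0, 0], 1]])

```text
time: 8.4
tool_pos: [0.653, -0.1921, 0.1145]
tool_rot: [-0.698, 0.698, -0.114, 0.114]
contact_force: [0.2, 0.3, 0.0]
gripper_width: -0.003
```

```bash
python3 -c "
from h import *
from plant import manip
deltas(manip.state())"
```

```text
[[ 9.478e-01 -8.000e-04  3.188e-01]
 [-3.188e-01 -1.000e-04  9.478e-01]
 [-8.000e-04 -1.000e+00 -3.000e-04]] [ 0.65297325 -0.19207865  0.11447704] 8.4
a [ 0.4958755  -0.14010927] tool units: [-6.62 -0.22 -0.03]
b [ 0.65329723 -0.19278184] tool units: [ 0.02 -0.22 -0.02]
c [ 0.6171245  -0.30089073] tool units: [ 0.03 -0.22 -4.58]
d [ 0.45970277 -0.24821816] tool units: [-6.61 -0.21 -4.59]
```

Emit:
drive_tool(motion=[[[0, 0.4, 0], [0, 0, 0], 1], [[0, 0.4, 0], [0, 0, 0], 1], [[0, 0.1, 0], [0, 0, 0], 1], [[0, 0.1, 0], [0, 0, 0], 1], [[0, 0.1, 0], [0, 0, 0], 1], [[0, 0.1, 0], [0, 0, 0], 1], [[0, 0.05, 0], [0, 0, 0], 1], [[0, 0.05, 0], [0, 0, 0], 1], [[0, 0, 0], [0, 0, 0], 1]])

```text
time: 9.3
tool_pos: [0.6528, -0.1929, 0.0825]
tool_rot: [-0.698, 0.698, -0.115, 0.114]
contact_force: [-0.4, -0.1, 3.4]
gripper_width: -0.003
```

Emit:
drive_tool(motion=[[[0, 0.05, 0], [0, 0, 0], 1], [[0, 0.05, 0], [0, 0, 0], 1], [[0, 0, 0], [0, 0, 0], 1]])

```text
time: 9.6
tool_pos: [0.6529, -0.1929, 0.0825]
tool_rot: [-0.698, 0.698, -0.115, 0.114]
contact_force: [-7.0, 3.0, 13.0]
gripper_width: 0.001
```

Emit:
drive_tool(motion=[[[0, -0.6, 0], [0, 0, 0], 1], [[0, -0.8, 0], [0, 0, 0], 1], [[-0.8, 0, 0], [0, 0, 0], 1], [[-1, 0, 0], [0, 0, 0], 1], [[-1, 0, 0], [0, 0, 0], 1], [[-1, 0, 0], [0, 0, 0], 1], [[-1, 0, 0], [0, 0, 0], 1], [[-1, 0, 0], [0, 0, 0], 1], [[-0.84, 0, 0], [0, 0, 0], 1], [[0, 0, 0], [0, 0, 0], 1], [[0, 0, 0], [0, 0, 0], 1]])

```text
time: 10.7
tool_pos: [0.4961, -0.1399, 0.1153]
tool_rot: [-0.698, 0.698, -0.114, 0.115]
contact_force: [-0.4, 0.1, 0.2]
gripper_width: 0.001
```

```bash
python3 -c "
from h import *
from plant import manip
deltas(manip.state())"
```

```text
[[ 9.474e-01  9.000e-04  3.201e-01]
 [-3.201e-01 -5.000e-04  9.474e-01]
 [ 1.000e-03 -1.000e+00 -2.000e-04]] [ 0.49606567 -0.13985058  0.1152517 ] 10.7
a [ 0.4958755  -0.14010927] tool units: [-0.   -0.19 -0.01]
b [ 0.65329723 -0.19278184] tool units: [ 6.64 -0.18  0.01]
c [ 0.6171245  -0.30089073] tool units: [ 6.65 -0.18 -4.55]
d [ 0.45970277 -0.24821816] tool units: [ 0.01 -0.19 -4.57]
```

Emit:
drive_tool(motion=[[[0, 0.4, 0], [0, 0, 0], 1], [[0, 0.4, 0], [0, 0, 0], 1], [[0, 0.1, 0], [0, 0, 0], 1], [[0, 0.1, 0], [0, 0, 0], 1], [[0, 0.1, 0], [0, 0, 0], 1], [[0, 0.1, 0], [0, 0, 0], 1], [[0, 0.05, 0], [0, 0, 0], 1], [[0, 0.05, 0], [0, 0, 0], 1], [[0, 0, 0], [0, 0, 0], 1]])

```text
time: 11.6
tool_pos: [0.4957, -0.1395, 0.0825]
tool_rot: [0.698, -0.698, 0.115, -0.114]
contact_force: [-0.7, 1.9, 4.2]
gripper_width: 0.0
```

Emit:
drive_tool(motion=[[[0, 0.05, 0], [0, 0, 0], 1], [[0, 0.05, 0], [0, 0, 0], 1], [[0, 0, 0], [0, 0, 0], 1]])

```text
time: 11.9
tool_pos: [0.4958, -0.1395, 0.0824]
tool_rot: [0.698, -0.698, 0.115, -0.114]
contact_force: [-8.4, 4.7, 16.5]
gripper_width: -0.003
```

Emit:
drive_tool(motion=[[[0, 0.05, 0], [0, 0, 0], 1], [[0, 0, 0], [0, 0, 0], 1]])

```text
time: 12.1
tool_pos: [0.4959, -0.1395, 0.0823]
tool_rot: [0.698, -0.698, 0.115, -0.114]
contact_force: [-11.9, 5.5, 23.9]
gripper_width: -0.001
```

All four have bottomed. I'll lift and retreat toward the start side (-x, -y), clear of both units, then check.

Emit:
drive_tool(motion=[[[0, -0.6, 0], [0, 0, 0], 1], [[0, -1, 0], [0, 0, 0], 1], [[0, -1, 0], [0, 0, 0], 1], [[0, -1, 0], [0, 0, 0], 1], [[0, -1, 0], [0, 0, 0], 1], [[0, 0, -1], [0, 0, 0], 1], [[0, 0, -1], [0, 0, 0], 1], [[0, 0, -1], [0, 0, 0], 1], [[0, 0, -1], [0, 0, 0], 1], [[0, 0, -1], [0, 0, 0], 1], [[0, 0, -1], [0, 0, 0], 1], [[0, 0, -1], [0, 0, 0], 1]])

```text
time: 13.3
tool_pos: [0.4392, -0.3065, 0.1932]
tool_rot: [-0.698, 0.698, -0.115, 0.114]
contact_force: [0.2, -0.6, 0.2]
gripper_width: -0.0
```

Emit:
drive_tool(motion=[[[0, 0, -1], [0, 0, 0], 1], [[0, 0, -1], [0, 0, 0], 1], [[0, 0, -1], [0, 0, 0], 1], [[0, 0, -1], [0, 0, 0], 1], [[0, 0, -1], [0, 0, 0], 1], [[0, 0, -1], [0, 0, 0], 1], [[0, 0, -1], [0, 0, 0], 1], [[0, 0, 0], [0, 0, 0], 1], [[0, 0, 0], [0, 0, 0], 1]])

```text
time: 14.2
tool_pos: [0.3835, -0.4713, 0.193]
tool_rot: [0.698, -0.697, 0.115, -0.115]
contact_force: [-0.0, 0.3, -0.1]
gripper_width: -0.001
```

```bash
python3 -c "
from h import *
from plant import manip
s=manip.state();print(s['tool_pos'],s['contact_force'])
im=[]
for n,(a,b,c,d) in dict(top=(280,378,120,228),scene=(138,250,100,195)).items():
    g=manip.grab_frame(n);P=cloud(g)
    m=np.zeros(P.shape[:2],bool);m[c:d,a:b]=1;m&=(P[...,2]>.068)&(P[...,2]<.11);print(n,box(P,m))
    im.append(cv2.resize(g['img'][c-5:d+5,a-10:b+10],(400,400),interpolation=2))
    for k,p in pads(.5565,-.2205,np.radians(-18.5)).items():
        m=(np.hypot(P[...,0]-p[0],P[...,1]-p[1])<.009)&(P[...,2]>.07);print(k,m.sum(),np.median(P[m][:,2]))
cv2.imwrite('pics/end.png',cv2.hconcat(im))"
```

```text
[ 0.38347158 -0.47130395  0.19304534] [-0.0399918   0.29699736 -0.09181868]
top ((556.35400390625, -221.33140563964844), (140.2122039794922, 201.82550048828125), 71.81847381591797)
a 45 0.08148095198333127
b 42 0.08152159662628167
c 39 0.08152371890319876
d 45 0.08197587231278747
scene ((556.3104248046875, -220.806884765625), (144.3450469970703, 200.1500701904297), 71.77123260498047)
a 38 0.08303776989011924
b 36 0.08235209167094115
c 34 0.08267356127535186
d 31 0.08258251716875287
```

View pics/end.png

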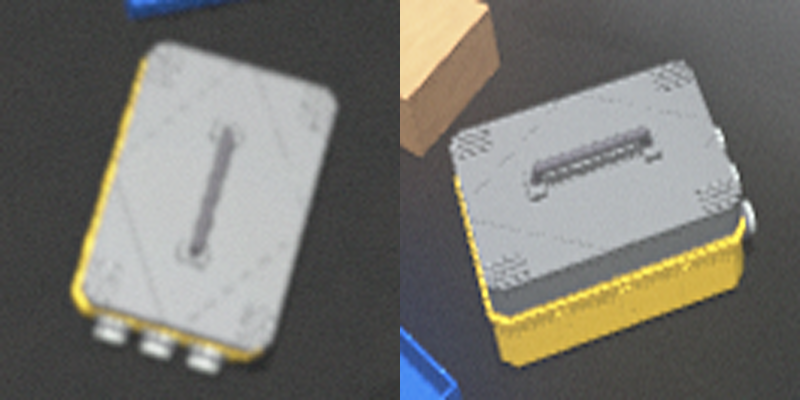

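The lid is flat and flush, all four pads are at shut height, and the unit hasn't moved within measurement error.

```bash
python3 -c "
from plant import manip
print(manip.job_done())"
```

```text
the job is handed in; nothing more can be done
None
```

All four corners of the open unit's lid are pressed shut. I used the closed fingertips in the order d, c, b, a, then moved the arm clear and handed the job in at about 14 s.

- **Pressing:** each corner came to a hard stop at a fingertip height of 82.3–82.5 mm, with 11–24 N vertical force read at the end of each press. The expected shut height is 82.5 mm, including the 3 mm mat. I did not see the clicks as force peaks, because force is only reported at the end of each call.
- **Lid:** the last depth check put all four pads at 81.5–83.0 mm across both cameras. They stood at about 90–92 mm at the start, and the final pictures show the lid flat all round.
- **Unit position:** the open unit's position agrees with the start to within about 1 mm, which is within the measurement error. During the presses there was some sideways force, up to about 13 N.
- **Other unit:** the arm never went near it. I did not measure it again at the end.

No check failed or disagreed beyond the 1–2 mm offset between the two cameras.

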